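# Switch on the grinding bench in order

### The arm

A 6-joint arm with a two-finger parallel gripper is mounted at the origin on the work surface. World frame = base frame: x ahead of the robot, y to its left, z up, the work surface at z = 0. Lengths are in m, angles in rad, forces in N, time in s.
With the tool pointing down it reaches from about 0.35 to 0.775 m from the base axis. Payload 5.5 kg.
Tool frame: the origin (TCP) lies midway between the tips of the shut fingers; the grasp point (between the pads) lies grasp_offset behind it (grasp_offset is the distance from the TCP to the grasp point, in m); z points along the fingers, y is the line along which they close (so a half turn about z gives the same grasp; the last joint's range is limited). The gripper opens to 85 mm and grips with 20 to 120 N. Pads are 22 mm wide; open, the fingers measure 114 mm over their backs; the gripper's body (76 mm by 85 mm) begins 54 mm behind the grasp point. The pads swing forward as they close: fully open they stand 13 mm farther back than shut.
Start: joints at [1.066, 0.313, 0.046, 1.304, 0, 1.431], TCP at [0.205, 0.537, 0.231] pointing down, gripper open.
Joint ranges: [-2.76, 2.76], [-0.86, 1.69], [-1.03, 1.26], [-2.2, 2.34], [-1.47, 1.5], [-3.14, 3.14]. Speed limits (rad/s): [2.57, 2.57, 3.14, 3.14, 3.14, 3.14].

### API

Orientations are given as a unit quaternion [w, x, y, z].
In Python, from workcell import * gives the robot as it stands.
- The arm moves only by the tool step_arm, never from a script. Its argument "deltas" is a list of rows, each a list of 7 numbers: the shift along the world's x, y, z in mm, then the turn, a rotation vector about the world's x, y, z in degrees, then the gripper's target within -1 to 1 (fully open at 1, half-way at 0, shut at -1). A call has 1 to 5 rows; each row shifts and turns the commanded pose from where the row before left it; what a row does not reach is not made up. A row lasts 1/10 s, in which the tool goes at most 50 mm and 8.59 degrees, less where a joint would pass 70% of its speed; a pose out of reach is approached as far as the arm can. A call is refused whole if a number of a shift passes 50 or a number of a turn 8.59, either way. A call with a gripper value outside its range is refused whole. The fingers move at their own pace and stop on an object; "newtons" is the grip in N (left out, the last holds). Time passes only in rows, so rows that do not move let the fingers close. It gives the time, the measured TCP pose, the force, the opening and the grip force at its end, in the units of the state.
- get_state(): the state, without advancing time (a new reading comes with each control period).
- read_camera(name): name is "scene" or "top" or "wrist"; returns a dict with "image" (384x512x3 uint8, red, green, blue), "z_map" (384x512 float32, m along the optical axis (not along the pixel's ray), 0 where there is no reading), "K" (3x3 intrinsics, pixels), "world_from_camera" (4x4, takes a point from camera to world coordinates). Camera axes: x right, y down, z forward; pixel columns grow to the right and rows downward; lengths in m; the calibration is good to about 2 mm. A picture is of the moment at which its call begins.
- hand_in(): hands the job in; it is judged then, once.
The state is a dict: "clock": time; "joint_pos": joint angles; "qvel": joint speeds; "tau": joint torques, N m; "tcp_pos": TCP position; "orientation": TCP orientation; "wrist_force": force on the tool from outside, world axes, zero at the start; "ft_torque": the same for the moment, N m; "finger_gap": finger opening in m; "grip_force": force on a finger pad.
Only numpy, scipy, OpenCV 4.12 (cv2) and the standard library are available. Lean on these libraries where they do the work, as an engineer would, in place of code of your own. Each camera call takes 0.05 s, during which the arm holds its last target. There are 200 camera calls.

### The job

Switch on the grinding bench by pressing three push switches with a fingertip, each gently until it is fully down and stays there: first the blue one (dust extractor), then the yellow one (lamp), then the green one (grinder). Do not press the red emergency stop, and do not grip, lift or shift the loose switch boxes or anything else on the bench.

Things in the scene. Friction and masses are not known exactly. Their poses are not given: they have to be found in the camera images.
- blue_box: Loose grey switch box of the dust extractor, about 0.7 kg, 80 x 80 mm and 50 mm high on four rubber feet, carrying the blue push switch in the middle of its top, with a short black stub on its +x side. Stands flat on the bench. Origin: centre of its underside, z up.
- yellow_box: Loose grey switch box of the bench lamp, about 0.7 kg, 80 x 80 mm and 50 mm high on four rubber feet, carrying the yellow push switch in the middle of its top, with a short black stub on its +x side. Stands flat on the bench. Origin: centre of its underside, z up.
- green_box: Loose grey switch box of the grinder, about 0.7 kg, 80 x 80 mm and 50 mm high on four rubber feet, carrying the green push switch in the middle of its top, with a short black stub on its +x side. Stands flat on the bench. Origin: centre of its underside, z up.
- stop_box: Loose yellow switch box of the emergency stop, about 0.7 kg, 80 x 80 mm and 50 mm high on four rubber feet, carrying the red push switch in the middle of its top, with a short black stub on its +x side. Stands flat on the bench. Origin: centre of its underside, z up.
- blue_top (a point): Centre of the top face of the blue switch (round flat-topped cap, 36 mm across). 76 mm above the bench when up, 66 mm when fully down and let go (16 mm above the box); moves with the cap. The cap sits on a cushion spring (2.5 N per mm, 7 mm): it gives about 1 mm before the switch moves, goes on giving softly once the switch is down, and comes back when let go.
- yellow_top (a point): Centre of the top face of the yellow switch (round flat-topped cap, 36 mm across). 76 mm above the bench when up, 66 mm when fully down and let go (16 mm above the box); moves with the cap. The cap sits on a cushion spring (2.5 N per mm, 7 mm): it gives about 1 mm before the switch moves, goes on giving softly once the switch is down, and comes back when let go.
- green_top (a point): Centre of the top face of the green switch (round flat-topped cap, 36 mm across). 76 mm above the bench when up, 66 mm when fully down and let go (16 mm above the box); moves with the cap. The cap sits on a cushion spring (2.5 N per mm, 7 mm): it gives about 1 mm before the switch moves, goes on giving softly once the switch is down, and comes back when let go.
- stop_top (a point): Centre of the top face of the red switch (wide mushroom cap, 42 mm across). 76 mm above the bench when up, 66 mm when fully down and let go (16 mm above the box); moves with the cap. The cap sits on a cushion spring (2.5 N per mm, 7 mm): it gives about 1 mm before the switch moves, goes on giving softly once the switch is down, and comes back when let go.
- blue_switch (a joint): How far the blue switch is pressed in, m: 0 = up (all start up), 0.010 = fully down at its stop. Pressing straight down takes about 3 N all the way; it does not spring back but stays where it is left. The give of the cushion under its cap is not counted.
- yellow_switch (a joint): How far the yellow switch is pressed in, m: 0 = up (all start up), 0.010 = fully down at its stop. Pressing straight down takes about 3 N all the way; it does not spring back but stays where it is left. The give of the cushion under its cap is not counted.
- green_switch (a joint): How far the green switch is pressed in, m: 0 = up (all start up), 0.010 = fully down at its stop. Pressing straight down takes about 3 N all the way; it does not spring back but stays where it is left. The give of the cushion under its cap is not counted.
- stop_switch (a joint): How far the red switch is pressed in, m: 0 = up (all start up), 0.010 = fully down at its stop. Pressing straight down takes about 3 N all the way; it does not spring back but stays where it is left. The give of the cushion under its cap is not counted.
- socket_large: Loose steel socket standing upright, 28 mm across, 40 mm high. A bystander, to be left alone. Origin: centre of its underside.
- socket_small: Loose steel socket standing upright, 20 mm across, 32 mm high. A bystander, to be left alone. Origin: centre of its underside.
- tape_measure: Loose yellow tape measure standing on edge, 66 x 34 mm and 62 mm high. A bystander, to be left alone. Origin: centre of its underside.
- screwdriver: Loose screwdriver lying on the bench, roughly across the robot's view (along y), some 200 mm long. A bystander, to be left alone. Origin: on its underside, between handle end and tip.
- spray_can: Loose spray can with a green label, upright, 64 mm across, 190 mm high. A bystander, to be left alone. Origin: centre of its underside.
- tape_roll: Loose roll of blue tape lying flat, 90 mm across, 24 mm high. A bystander, to be left alone. Origin: centre of its underside.
- bolt_jar: Loose amber jar with black lid, upright, 68 mm across, 85 mm high. A bystander, to be left alone. Origin: centre of its underside.
Not all that is in view belongs to the job. Leave any turquoise look-alike of the green_box alone.

How it is judged:
By the outcome, as a careful person would: the job done as asked, in the order asked, and still so for the second after the job is handed in, with the robot touching nothing.
It also fails if it takes over 51 s, if anything falls off the work surface, if the arm or the gripper's body presses on something with over 40 N, if the wrist force passes 120 N, or if a joint passes its speed limit or range.

## Working session

There is one attempt and no reset: what is moved stays moved. The work goes in short steps, Python scripts to look and compute and a tool call to move; the robot and the scene stay as the last step left them, time stands still between calls to the robot, and variables do not carry over. Pictures are saved under pics/ and viewed, at most 10 in all, crops included, and the job is handed in when it is done.

Besides the shell and the picture viewer there is one more tool, called after "Call:" as name([rows], argument=value, ...), one row to a line, values as JSON. step_arm: Moves the arm, as the interface text tells. Its arguments: {"type":"object","properties":{"deltas":{"type":"array","items":{"type":"array","items":{"type":"number"}}},"newtons":{"type":"number"}},"required":["deltas"]}

```bash
mkdir -p pics; python3 - <<'E'
from workcell import *
import cv2,numpy as np
s=get_state();print(s)
for n in("top","scene"):
    d=read_camera(n);np.savez(f"pics/{n}.npz",**d)
    cv2.imwrite(f"pics/{n}1.png",cv2.resize(d["image"][:,:,::-1],(768,576),interpolation=cv2.INTER_CUBIC))
    print(n,d["K"],d["world_from_camera"])
E
```

```text
{'clock': 0.0, 'joint_pos': array([1.06638795e+00, 3.14009402e-01, 4.49869923e-02, 1.30362692e+00,
       2.06322243e-05, 1.43120337e+00]), 'qvel': array([ 0.0004336 ,  0.00020772,  0.00037746, -0.00099495, -0.00038772,
       -0.00122284]), 'tau': array([-1.17487096e-03, -4.80625105e+01,  2.98533475e+01,  1.93056866e-02,
       -2.20772808e-04,  2.29602057e-05]), 'tcp_pos': array([0.20489326, 0.53670133, 0.23040705]), 'orientation': array([-3.02991114e-04,  1.81397794e-01,  9.83409366e-01, -8.75618158e-04]), 'wrist_force': array([-0.23402444,  0.16915871,  0.31000475]), 'ft_torque': array([-0.04062564, -0.02695378, -0.00810006]), 'grip_force': 0.0, 'finger_gap': 0.08498533621943197}
top [[395.72287906   0.         256.97612583]
 [  0.         395.72287906 188.84797805]
 [  0.           0.           1.        ]] [[-0.0243434  -0.98780651  0.15377157  0.32006556]
 [-0.99951668  0.02702396  0.01536569  0.01159634]
 [-0.01933385 -0.1533232  -0.98798694  1.20936024]
 [ 0.          0.          0.          1.        ]]
scene [[466.01374552   0.         261.64302706]
 [  0.         466.01374552 188.64245575]
 [  0.           0.           1.        ]] [[ 0.76707134  0.47896945 -0.42683699  1.13438347]
 [ 0.64154998 -0.57670072  0.50579631 -0.71179929]
 [-0.00389622 -0.66181912 -0.74965344  1.15119291]
 [ 0.          0.          0.          1.        ]]
```

View pics/top1.png

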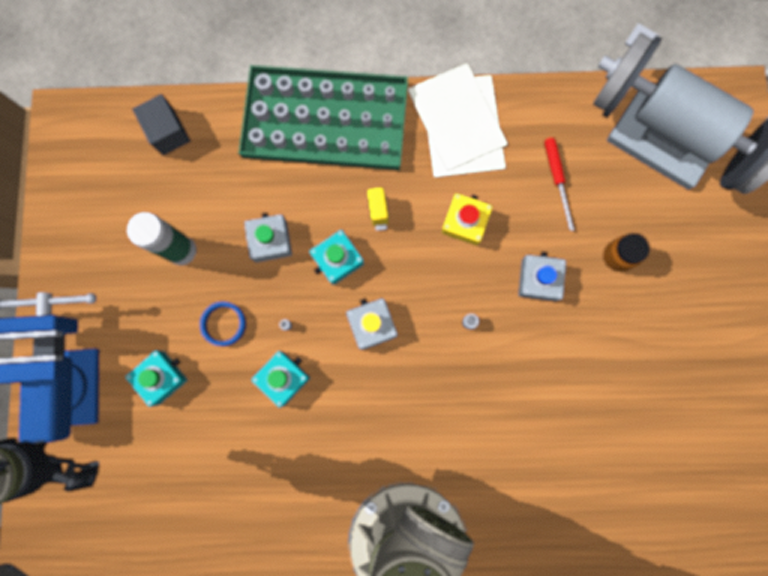

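View pics/scene1.png

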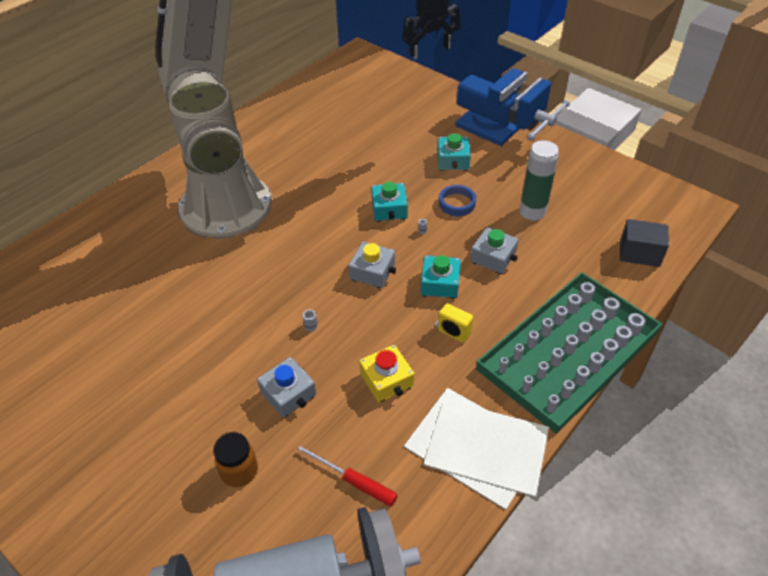

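The top picture (768×576) shows the blue cap on a grey box at (547,275), the yellow cap on a grey box at (371,322) and the red stop at (469,214). There are four green caps: (264,234) on a grey box, and (335,253), (150,378) and (278,379) on turquoise boxes. The one at (264,234) fits green_box because its housing is grey. I'll confirm that in a crop while measuring.

```bash
cat > h.py <<'E'
import cv2,numpy as np
R={"blue":((105,150,80),(125,255,255)),"yellow":((22,150,120),(33,255,255)),"green":((50,150,60),(75,255,255)),"red":((0,180,100),(6,255,255))}
def caps(d,zmin=.055,zmax=.095):
    K,T=d["K"],d["world_from_camera"];z=d["z_map"]
    v,u=np.indices(z.shape)
    P=np.stack([(u-K[0,2])/K[0,0]*z,(v-K[1,2])/K[1,1]*z,z],-1)@T[:3,:3].T+T[:3,3]
    hsv=cv2.cvtColor(d["image"],cv2.COLOR_RGB2HSV)
    for c,(lo,hi) in R.items():
        m=cv2.inRange(hsv,lo,hi)*((P[...,2]>zmin)&(P[...,2]<zmax)&(z>0))
        n,l,st,ce=cv2.connectedComponentsWithStats(m.astype(np.uint8))
        for i in range(1,n):
            if st[i,4]<40: continue
            p=P[l==i];zt=np.percentile(p[:,2],80);t=l==i
            t&=P[...,2]>zt-.004
            w=P[t]; mid=(w[:,:2].min(0)+w[:,:2].max(0))/2
            print(c,ce[i].round(),st[i,4],"ztop",zt.round(4),"mean",w.mean(0).round(4),"mid",mid.round(4),"ext",np.ptp(w,axis=0)[:2].round(3))
E
python3 - <<'E'
from h import *
for n in("top","scene"):
    print(n);caps(np.load(f"pics/{n}.npz"))
i=np.load("pics/top.npz")["image"][:,:,::-1]
cv2.imwrite("pics/crop.png",cv2.resize(i[125:285,75:275],(800,640))[:600])
E
```

```text
top
blue [364. 183.] 110 ztop 0.0783 mean [ 0.5063 -0.281   0.0771] mid [ 0.5051 -0.282 ] ext [0.029 0.033]
yellow [251. 135.] 230 ztop 0.0641 mean [0.6622 0.044  0.063 ] mid [0.6613 0.0434] ext [0.065 0.035]
yellow [247. 215.] 92 ztop 0.0785 mean [0.4224 0.0591 0.0771] mid [0.4215 0.0596] ext [0.029 0.029]
green [176. 156.] 85 ztop 0.0779 mean [0.6026 0.2669 0.0769] mid [0.6027 0.2667] ext [0.028 0.027]
green [223. 169.] 87 ztop 0.0782 mean [0.5593 0.127  0.077 ] mid [0.5591 0.1273] ext [0.028 0.029]
green [ 99. 252.] 104 ztop 0.0779 mean [0.3276 0.4856 0.0768] mid [0.3269 0.487 ] ext [0.028 0.03 ]
green [184. 252.] 94 ztop 0.0783 mean [0.3202 0.2398 0.0772] mid [0.3194 0.2405] ext [0.026 0.029]
red [313. 142.] 101 ztop 0.0781 mean [ 0.6303 -0.1371  0.0771] mid [ 0.6301 -0.1376] ext [0.028 0.032]
scene
blue [189. 250.] 142 ztop 0.0775 mean [ 0.5084 -0.2838  0.0766] mid [ 0.5082 -0.2847] ext [0.032 0.033]
yellow [247. 168.] 106 ztop 0.0774 mean [0.4247 0.0593 0.0768] mid [0.4247 0.0572] ext [0.031 0.035]
yellow [304. 210.] 198 ztop 0.064 mean [0.6638 0.0394 0.063 ] mid [0.664  0.0406] ext [0.064 0.036]
green [259. 126.] 64 ztop 0.0782 mean [0.3242 0.2366 0.0775] mid [0.3234 0.2381] ext [0.028 0.032]
green [330. 158.] 78 ztop 0.0764 mean [0.6067 0.2638 0.0759] mid [0.6055 0.2639] ext [0.029 0.033]
green [294. 176.] 93 ztop 0.0781 mean [0.5627 0.1237 0.0772] mid [0.5644 0.1246] ext [0.029 0.032]
red [257. 239.] 119 ztop 0.0778 mean [ 0.6338 -0.1401  0.0768] mid [ 0.6332 -0.1408] ext [0.036 0.036]
```

View pics/crop.png

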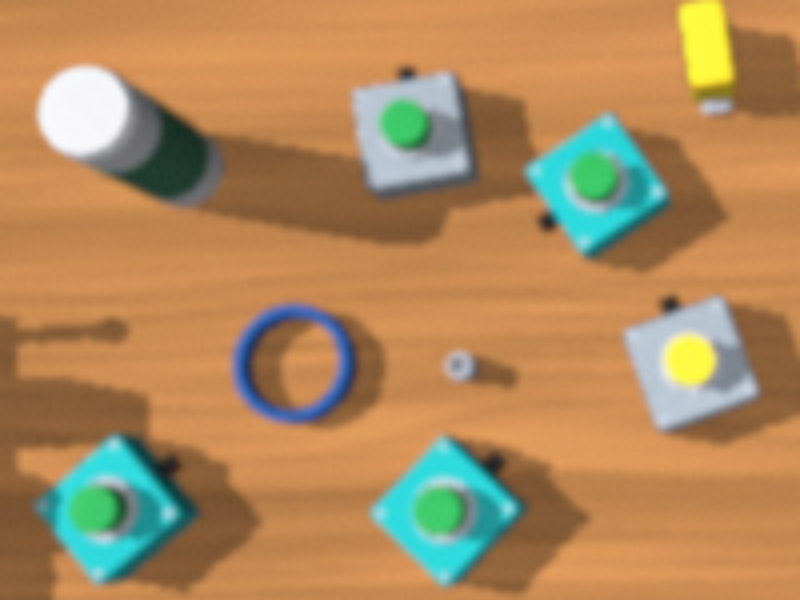

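The crop confirms it: the green cap at (405,122) sits on the grey box, and the other three green caps are on turquoise boxes. Next I shut the gripper and move towards blue at (0.507, -0.283).

Call:
step_arm([
  [20,-20,0,0,0,0,-1],
  [25,-40,0,0,0,0,-1],
  [25,-40,0,0,0,0,-1],
  [25,-40,0,0,0,0,-1],
  [25,-40,0,0,0,0,-1],
], newtons=20)

```text
clock: 0.6
tcp_pos: [0.3255, 0.3555, 0.2309]
orientation: [-0.0, 0.181, 0.983, -0.0]
wrist_force: [0.3, 0.6, 0.3]
finger_gap: 0.0123
grip_force: 0.0
```

Call:
step_arm([
  [25,-45,0,0,0,0,-1],
  [25,-45,0,0,0,0,-1],
  [20,-45,0,0,0,0,-1],
  [20,-45,0,0,0,0,-1],
  [20,-45,0,0,0,0,-1],
])

```text
clock: 1.1
tcp_pos: [0.4339, 0.1328, 0.2312]
orientation: [-0.0, 0.181, 0.983, 0.0]
wrist_force: [1.7, 0.3, 0.2]
finger_gap: -0.0001
grip_force: 0.0
```

Call:
step_arm([
  [15,-45,0,0,0,0,-1],
  [10,-45,0,0,0,0,-1],
  [10,-45,0,0,0,0,-1],
  [10,-45,0,0,0,0,-1],
  [10,-45,0,0,0,0,-1],
])

```text
clock: 1.6
tcp_pos: [0.4886, -0.0921, 0.231]
orientation: [-0.0, 0.182, 0.983, 0.0]
wrist_force: [0.2, 0.7, 0.1]
finger_gap: -0.0002
grip_force: 0.0
```

Call:
step_arm([
  [5,-45,-20,0,0,0,-1],
  [5,-45,-20,0,0,0,-1],
  [5,-40,-20,0,0,0,-1],
  [2,-35,-20,0,0,0,-1],
  [0,-25,-10,0,0,0,-1],
])

```text
clock: 2.1
tcp_pos: [0.5046, -0.2821, 0.1387]
orientation: [-0.001, 0.182, 0.983, 0.001]
wrist_force: [0.5, 0.3, -0.5]
finger_gap: -0.0
grip_force: 0.0
```

```bash
python3 - <<'E'
from workcell import *
from h import *
s=get_state();print(s["tcp_pos"],s["finger_gap"])
d=read_camera("wrist");caps(d)
cv2.imwrite("pics/w1.png",d["image"][:,:,::-1])
E
```

```text
[ 0.50464518 -0.28205725  0.13869088] -4.8610564585393875e-05
blue [260. 212.] 2293 ztop 0.0754 mean [ 0.5041 -0.2813  0.0749] mid [ 0.5047 -0.2815] ext [0.034 0.035]
red [492. 276.] 50 ztop 0.0575 mean [ 0.62   -0.1393  0.0566] mid [ 0.6205 -0.1384] ext [0.004 0.011]
red [499. 300.] 1138 ztop 0.0753 mean [ 0.6261 -0.1464  0.0746] mid [ 0.6296 -0.1455] ext [0.041 0.023]
```

View pics/w1.png

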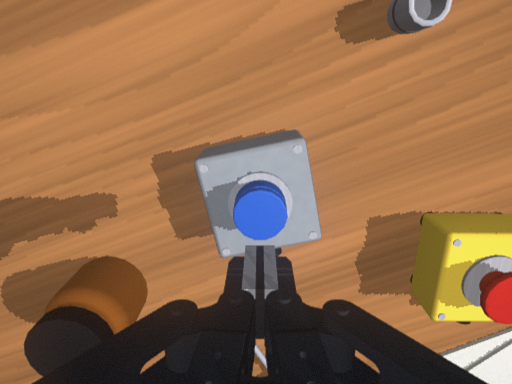

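The wrist view shows the blue cap at (260,212), centred under the fingers at about (0.5045, -0.2815), so I descend.

Call:
step_arm([
  [0,0,-20,0,0,0,-1],
  [0,0,-20,0,0,0,-1],
  [0,0,-12,0,0,0,-1],
  [0,0,-5,0,0,0,-1],
  [0,0,0,0,0,0,-1],
])

```text
clock: 2.65
tcp_pos: [0.5054, -0.2797, 0.0837]
orientation: [-0.001, 0.181, 0.983, 0.0]
wrist_force: [-0.2, 0.1, 0.5]
finger_gap: 0.0001
grip_force: 0.0
```

Call:
step_arm([
  [0,0,-2,0,0,0,-1],
  [0,0,-2,0,0,0,-1],
  [0,0,-2,0,0,0,-1],
  [0,0,-2,0,0,0,-1],
  [0,0,-2,0,0,0,-1],
])

```text
clock: 3.15
tcp_pos: [0.5059, -0.2803, 0.0745]
orientation: [0.0, 0.181, 0.983, -0.0]
wrist_force: [-0.2, 0.9, 2.9]
finger_gap: 0.0001
grip_force: 1.3
```

Call:
step_arm([
  [0,0,-2,0,0,0,-1],
  [0,0,-2,0,0,0,-1],
  [0,0,-2,0,0,0,-1],
  [0,0,-1,0,0,0,-1],
  [0,0,0,0,0,0,-1],
])

```text
clock: 3.65
tcp_pos: [0.5059, -0.2803, 0.0673]
orientation: [0.0, 0.181, 0.983, 0.0]
wrist_force: [0.5, 0.1, 3.0]
finger_gap: 0.0004
grip_force: 1.1
```

Call:
step_arm([
  [0,0,-1,0,0,0,-1],
  [0,0,-1,0,0,0,-1],
  [0,0,-1,0,0,0,-1],
  [0,0,-1,0,0,0,-1],
  [0,0,0,0,0,0,-1],
])

```text
clock: 4.15
tcp_pos: [0.5059, -0.2803, 0.0636]
orientation: [0.0, 0.181, 0.983, -0.0]
wrist_force: [-0.5, 0.8, 7.1]
finger_gap: -0.0001
grip_force: 2.9
```

7 N is well above the 3 N travel force, so blue is at its stop. I lift and move to yellow.

Call:
step_arm([
  [0,0,3,0,0,0,-1],
  [0,0,10,0,0,0,-1],
  [0,0,25,0,0,0,-1],
  [0,0,25,0,0,0,-1],
  [-5,20,12,0,0,0,-1],
])

```text
clock: 4.65
tcp_pos: [0.502, -0.2625, 0.1408]
orientation: [0.002, 0.182, 0.983, -0.001]
wrist_force: [0.5, 0.7, 0.7]
finger_gap: 0.0004
grip_force: 0.0
```

Call:
step_arm([
  [-10,40,0,0,0,0,-1],
  [-10,40,0,0,0,0,-1],
  [-10,40,0,0,0,0,-1],
  [-10,40,0,0,0,0,-1],
  [-10,40,0,0,0,0,-1],
])

```text
clock: 5.15
tcp_pos: [0.4497, -0.0588, 0.1386]
orientation: [-0.0, 0.182, 0.983, 0.0]
wrist_force: [1.5, 1.0, -0.3]
finger_gap: -0.0003
grip_force: 0.0
```

Call:
step_arm([
  [-10,40,0,0,0,0,-1],
  [-10,40,0,0,0,0,-1],
  [-7,30,0,0,0,0,-1],
  [-1,9,0,0,0,0,-1],
  [0,0,0,0,0,0,-1],
])

```text
clock: 5.65
tcp_pos: [0.4224, 0.0596, 0.1386]
orientation: [0.0, 0.18, 0.984, -0.0]
wrist_force: [0.4, -0.5, -0.0]
finger_gap: -0.0002
grip_force: 0.0
```

```bash
python3 - <<'E'
from workcell import *
from h import *
s=get_state();print(s["tcp_pos"],s["wrist_force"])
caps(read_camera("wrist"))
print("top");caps(read_camera("top"))
E
```

```text
[0.42244086 0.05959244 0.13859986] [ 0.39761976 -0.52580944 -0.03612124]
yellow [261. 209.] 2396 ztop 0.0755 mean [0.4204 0.0613 0.0749] mid [0.4211 0.0612] ext [0.035 0.035]
green [412. 327.] 911 ztop 0.0752 mean [0.5509 0.1357 0.0747] mid [0.5544 0.1334] ext [0.028 0.025]
top
blue [364. 183.] 96 ztop 0.0688 mean [ 0.5052 -0.2815  0.0677] mid [ 0.5064 -0.281 ] ext [0.029 0.033]
yellow [251. 135.] 233 ztop 0.0646 mean [0.6624 0.044  0.0634] mid [0.6615 0.0435] ext [0.065 0.035]
green [176. 156.] 86 ztop 0.0778 mean [0.6022 0.267  0.0764] mid [0.6027 0.2659] ext [0.028 0.029]
green [ 99. 252.] 103 ztop 0.0783 mean [0.327  0.4864 0.077 ] mid [0.3281 0.4865] ext [0.026 0.031]
green [184. 252.] 94 ztop 0.0778 mean [0.3201 0.2398 0.0767] mid [0.3194 0.2405] ext [0.026 0.029]
red [312. 142.] 102 ztop 0.0787 mean [ 0.6298 -0.1373  0.0775] mid [ 0.6301 -0.1375] ext [0.031 0.032]
```

Blue's top has dropped about 10 mm. The yellow cap is within 2 mm of the fingertip, so I nudge over and press.

Call:
step_arm([
  [-1,1,-20,0,0,0,-1],
  [0,0,-20,0,0,0,-1],
  [0,0,-12,0,0,0,-1],
  [0,0,-5,0,0,0,-1],
  [0,0,0,0,0,0,-1],
])

```text
clock: 6.25
tcp_pos: [0.4216, 0.0588, 0.0808]
orientation: [-0.001, 0.182, 0.983, -0.0]
wrist_force: [0.5, -0.4, -0.4]
finger_gap: 0.0001
grip_force: 0.0
```

Call:
step_arm([
  [0,0,-2,0,0,0,-1],
  [0,0,-2,0,0,0,-1],
  [0,0,-2,0,0,0,-1],
  [0,0,-2,0,0,0,-1],
  [0,0,-2,0,0,0,-1],
])

```text
clock: 6.75
tcp_pos: [0.4223, 0.0597, 0.0717]
orientation: [0.001, 0.181, 0.983, -0.0]
wrist_force: [0.5, -1.1, 2.6]
finger_gap: 0.0002
grip_force: 1.3
```

Call:
step_arm([
  [0,0,-2,0,0,0,-1],
  [0,0,-2,0,0,0,-1],
  [0,0,-2,0,0,0,-1],
  [0,0,-1,0,0,0,-1],
  [0,0,0,0,0,0,-1],
])

```text
clock: 7.25
tcp_pos: [0.4222, 0.0597, 0.0644]
orientation: [0.0, 0.181, 0.983, 0.0]
wrist_force: [2.0, -1.2, 3.8]
finger_gap: -0.0001
grip_force: 1.9
```

Call:
step_arm([
  [0,0,-1,0,0,0,-1],
  [0,0,-1,0,0,0,-1],
  [0,0,-1,0,0,0,-1],
  [0,0,-1,0,0,0,-1],
  [0,0,0,0,0,0,-1],
])

```text
clock: 7.75
tcp_pos: [0.4223, 0.0597, 0.0611]
orientation: [0.001, 0.181, 0.983, 0.0]
wrist_force: [-1.0, -0.7, 11.1]
finger_gap: 0.0002
grip_force: 5.9
```

Call:
step_arm([
  [0,0,3,0,0,0,-1],
  [0,0,10,0,0,0,-1],
  [0,0,25,0,0,0,-1],
  [0,0,25,0,0,0,-1],
  [15,17,14,0,0,0,-1],
])

```text
clock: 8.25
tcp_pos: [0.4349, 0.0763, 0.1386]
orientation: [-0.001, 0.182, 0.983, -0.0]
wrist_force: [0.3, -0.4, -0.8]
finger_gap: -0.0003
grip_force: 0.0
```

Call:
step_arm([
  [30,35,0,0,0,0,-1],
  [30,35,0,0,0,0,-1],
  [30,35,0,0,0,0,-1],
  [30,35,0,0,0,0,-1],
  [30,35,0,0,0,0,-1],
])

```text
clock: 8.75
tcp_pos: [0.5864, 0.2534, 0.1367]
orientation: [-0.001, 0.181, 0.983, -0.0]
wrist_force: [0.8, -0.5, 0.2]
finger_gap: -0.0
grip_force: 0.0
```

Call:
step_arm([
  [16,15,0,0,0,0,-1],
  [0,0,0,0,0,0,-1],
  [0,0,0,0,0,0,-1],
])

```text
clock: 9.05
tcp_pos: [0.6014, 0.2667, 0.1362]
orientation: [-0.002, 0.181, 0.983, -0.001]
wrist_force: [-0.8, -0.1, -0.7]
finger_gap: -0.0
grip_force: 0.0
```

```bash
python3 - <<'E'
from workcell import *
from h import *
s=get_state();print(s["tcp_pos"],s["wrist_force"])
d=read_camera("wrist");caps(d)
cv2.imwrite("pics/w2.png",d["image"][:,:,::-1])
print("top");caps(read_camera("top"))
E
```

```text
[0.60136112 0.26670345 0.13616079] [-0.78075158 -0.1055591  -0.73916898]
yellow [ 25. 355.] 1999 ztop 0.0612 mean [0.6528 0.0458 0.0605] mid [0.6528 0.0442] ext [0.05  0.035]
green [ 58. 207.] 58 ztop 0.0679 mean [0.551  0.1436 0.067 ] mid [0.5511 0.1423] ext [0.014 0.009]
green [ 36. 213.] 423 ztop 0.0756 mean [0.5486 0.1341 0.075 ] mid [0.549  0.1341] ext [0.015 0.026]
top
blue [363. 183.] 94 ztop 0.0682 mean [ 0.5046 -0.2806  0.067 ] mid [ 0.5067 -0.2816] ext [0.03  0.032]
yellow [251. 135.] 233 ztop 0.0641 mean [0.6619 0.0436 0.0629] mid [0.6616 0.0435] ext [0.065 0.035]
yellow [247. 215.] 88 ztop 0.0681 mean [0.4227 0.0593 0.067 ] mid [0.422  0.0587] ext [0.029 0.026]
green [176. 157.] 62 ztop 0.0786 mean [0.5979 0.2652 0.0775] mid [0.5978 0.2666] ext [0.019 0.028]
green [223. 169.] 81 ztop 0.0784 mean [0.5592 0.1275 0.0773] mid [0.5589 0.1282] ext [0.028 0.027]
red [313. 142.] 103 ztop 0.0781 mean [ 0.6311 -0.1372  0.077 ] mid [ 0.6314 -0.1376] ext [0.032 0.033]
```

View pics/w2.png

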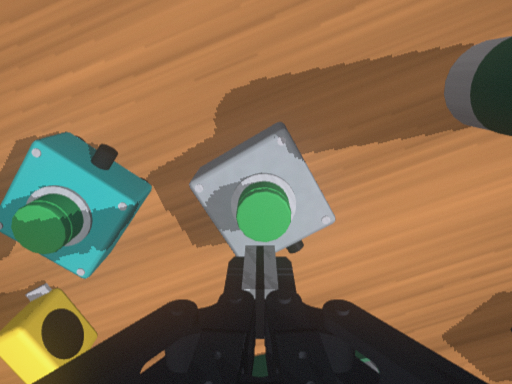

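Yellow is down. The wrist view shows the green cap on the grey box at (264,212), directly under the fingers, with the turquoise look-alike at (45,220) well clear. Now I press green.

Call:
step_arm([
  [1,1,-20,0,0,0,-1],
  [0,0,-20,0,0,0,-1],
  [0,0,-12,0,0,0,-1],
  [0,0,-3,0,0,0,-1],
  [0,0,0,0,0,0,-1],
])

```text
clock: 9.65
tcp_pos: [0.6033, 0.2672, 0.0824]
orientation: [-0.0, 0.182, 0.983, -0.0]
wrist_force: [-0.0, 0.4, -0.6]
finger_gap: -0.0001
grip_force: 0.0
```

Call:
step_arm([
  [0,0,-2,0,0,0,-1],
  [0,0,-2,0,0,0,-1],
  [0,0,-2,0,0,0,-1],
  [0,0,-2,0,0,0,-1],
  [0,0,-2,0,0,0,-1],
])

```text
clock: 10.15
tcp_pos: [0.6041, 0.268, 0.0728]
orientation: [0.0, 0.181, 0.983, 0.0]
wrist_force: [-0.8, -0.7, 2.8]
finger_gap: -0.0003
grip_force: 1.3
```

Call:
step_arm([
  [0,0,-2,0,0,0,-1],
  [0,0,-2,0,0,0,-1],
  [0,0,-2,0,0,0,-1],
  [0,0,-1,0,0,0,-1],
  [0,0,0,0,0,0,-1],
])

```text
clock: 10.65
tcp_pos: [0.604, 0.2679, 0.0653]
orientation: [0.0, 0.181, 0.983, 0.0]
wrist_force: [1.1, -0.3, 3.0]
finger_gap: -0.0002
grip_force: 1.1
```

Call:
step_arm([
  [0,0,-1,0,0,0,-1],
  [0,0,-1,0,0,0,-1],
  [0,0,-1,0,0,0,-1],
  [0,0,0,0,0,0,-1],
])

```text
clock: 11.05
tcp_pos: [0.6041, 0.2679, 0.0631]
orientation: [0.001, 0.181, 0.983, 0.0]
wrist_force: [-0.3, 0.6, 7.5]
finger_gap: -0.0002
grip_force: 3.6
```

Green is at its stop. I lift straight up, back off and check.

Call:
step_arm([
  [0,0,3,0,0,0,-1],
  [0,0,10,0,0,0,-1],
  [0,0,25,0,0,0,-1],
  [0,0,40,0,0,0,-1],
  [0,0,40,0,0,0,-1],
])

```text
clock: 11.55
tcp_pos: [0.6023, 0.2673, 0.1806]
orientation: [-0.002, 0.181, 0.983, -0.001]
wrist_force: [1.3, 0.1, 1.1]
finger_gap: 0.0002
grip_force: 0.0
```

Call:
step_arm([
  [-30,-30,20,0,0,0,-1],
  [-30,-30,10,0,0,0,-1],
  [-30,-30,0,0,0,0,-1],
  [-30,-30,0,0,0,0,-1],
  [0,0,0,0,0,0,-1],
])

```text
clock: 12.05
tcp_pos: [0.4783, 0.1452, 0.2099]
orientation: [-0.003, 0.183, 0.983, -0.001]
wrist_force: [0.2, 0.3, 1.6]
finger_gap: 0.0002
grip_force: 0.0
```

```bash
python3 - <<'E'
from workcell import *
from h import *
print("wrist");caps(read_camera("wrist"))
for n in ("top","scene"):
    d=read_camera(n);print(n);caps(d)
cv2.imwrite("pics/s2.png",d["image"][:,:,::-1])
E
```

```text
wrist
yellow [146. 153.] 1404 ztop 0.0655 mean [0.4212 0.062  0.0648] mid [0.4215 0.0613] ext [0.034 0.035]
yellow [255. 371.] 50 ztop 0.0597 mean [0.6814 0.0613 0.0582] mid [0.6821 0.0609] ext [0.015 0.005]
top
blue [363. 183.] 98 ztop 0.068 mean [ 0.5058 -0.2818  0.0669] mid [ 0.5064 -0.2807] ext [0.029 0.035]
yellow [251. 135.] 231 ztop 0.0644 mean [0.6625 0.0437 0.0632] mid [0.6622 0.0433] ext [0.063 0.035]
yellow [247. 215.] 89 ztop 0.0686 mean [0.4223 0.0589 0.0672] mid [0.4221 0.0587] ext [0.029 0.026]
green [223. 169.] 93 ztop 0.0783 mean [0.559  0.1287 0.0775] mid [0.5594 0.1285] ext [0.027 0.032]
green [ 99. 252.] 101 ztop 0.0782 mean [0.3267 0.4868 0.077 ] mid [0.3281 0.4865] ext [0.026 0.031]
red [313. 142.] 102 ztop 0.0781 mean [ 0.6307 -0.138   0.0769] mid [ 0.6314 -0.1375] ext [0.03  0.032]
scene
blue [189. 251.] 117 ztop 0.0674 mean [ 0.5083 -0.2834  0.0663] mid [ 0.5074 -0.2842] ext [0.032 0.034]
yellow [247. 169.] 79 ztop 0.0677 mean [0.4255 0.0588 0.0666] mid [0.4252 0.0583] ext [0.035 0.033]
yellow [304. 210.] 196 ztop 0.0631 mean [0.6646 0.0404 0.062 ] mid [0.6636 0.0407] ext [0.065 0.038]
green [259. 126.] 62 ztop 0.0777 mean [0.3234 0.2374 0.0769] mid [0.3255 0.2372] ext [0.031 0.032]
green [330. 159.] 61 ztop 0.0673 mean [0.6054 0.264  0.0663] mid [0.6052 0.2647] ext [0.029 0.034]
green [294. 176.] 95 ztop 0.0771 mean [0.5623 0.1244 0.0763] mid [0.5614 0.1251] ext [0.031 0.035]
red [257. 239.] 120 ztop 0.0781 mean [ 0.634  -0.1405  0.0768] mid [ 0.6333 -0.1408] ext [0.036 0.038]
```

View pics/s2.png

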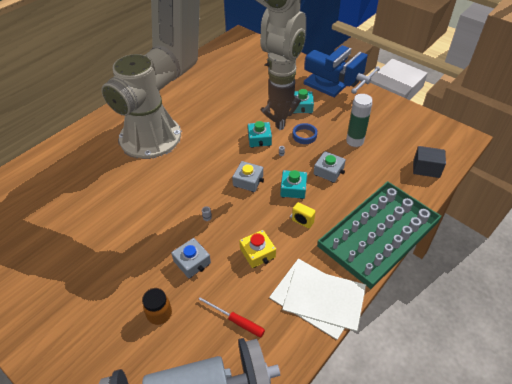

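The scene view shows blue (189,251), yellow (247,169) and green (330,159) all with tops at about 0.067 m. The red stop (257,239) is still up at 0.078, nothing has shifted, and the arm is clear.

```bash
python3 -c "
from workcell import *
print(hand_in())"
```

```text
the job is handed in; nothing more can be done
None
```

I pressed the blue, yellow and green switches fully down in that order and handed the job in at about 12 s; the cameras showed all three staying down, the red stop still up and nothing shifted.

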